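# Unload the tile-gluing jig

## Robot

A 6-joint arm with a two-finger parallel gripper is mounted at the origin on the work surface. World frame = base frame: x ahead of the robot, y to its left, z up, the work surface at z = 0. Lengths are in m, angles in rad, forces in N, time in s.
With the tool pointing down it reaches from about 0.225 to 0.875 m from the base axis. Payload 3.4 kg.
Tool frame: the origin (TCP) lies at the very end of the fingers, on their centre line; the grasp point (between the pads) lies 19 mm behind it; z points along the fingers, y is the line along which they close (so a half turn about z gives the same grasp; the last joint's range is limited). The gripper opens to 85 mm and grips with 20 to 120 N. Pads are 22 mm wide; open, the fingers measure 114 mm over their backs; the gripper's body (76 mm by 85 mm) begins 54 mm behind the grasp point. The pads swing forward as they close: fully open they stand 13 mm farther back than shut.
Start: joints at [1.066, 0.276, 1.505, -0, 1.361, -0.121], TCP at [0.215, 0.533, 0.231] pointing down, gripper open.
Joint ranges: [-2.89, 2.89], [-0.75, 2.08], [0.22, 2.7], [-1.18, 4.32], [0.11, 2.71], [-2.7, 2.7]. Speed limits (rad/s): [2.57, 2.57, 3.14, 3.14, 3.14, 3.14].

## Interface

Orientations are given as a unit quaternion [w, x, y, z].
In Python, from rig import get_state, optics, sign_off gives the robot as it stands.
- The arm moves only by the tool send_rows, never from a script. Its argument "increments" is a list of rows, each an object with "gripper": the gripper's target within -1 to 1 (shut at 1, half-way at 0, fully open at -1); "linear": the shift along the world's x, y, z in m, a list of three; "delta_rot": the turn, a rotation vector about the world's x, y, z in rad, a list of three. In form: [{"gripper": gripper, "linear": [dx, dy, dz], "delta_rot": [rx, ry, rz]}, ...]. A call has 1 to 8 rows; each row is the pose to reach, as a shift and turn from the pose commanded when the call began; what a row does not reach only later rows make up. A row lasts 1/10 s, in which the tool goes at most 50 mm and 8.59 degrees, less where a joint would pass 70% of its speed; a pose out of reach is approached as far as the arm can. A call with a gripper value outside its range is refused whole. The fingers move at their own pace and stop on an object; "newtons" is the grip in N (left out, the last holds). Time passes only in rows, so rows that repeat a pose let the fingers close. It gives the time, the measured TCP pose, the force, the opening and the grip force at its end, in the units of the state.
- get_state(): the state, without advancing time (a new reading comes with each control period).
- optics.get_image(name): name is "side" or "top" or "wrist"; returns a dict with "pixels" (384x512x3 uint8, blue, green, red), "K" (3x3 intrinsics, pixels), "rvec" (rotation vector, rad) and "tvec" (3), from world to camera coordinates, as OpenCV has them; the wrist camera has in their place "T_tool_cam" (4x4, takes a point from camera to tool coordinates, whose origin is the TCP and whose axes are the flange's). Camera axes: x right, y down, z forward; pixel columns grow to the right and rows downward; lengths in m; the calibration is good to about 2 mm. The wrist camera is an equidistant fisheye: a pixel r from the principal point sees the ray r / f radians off the axis. A picture is of the moment at which its call begins: read the wrist's pose just before it. There is no depth.
- sign_off(): hands the job in; it is judged then, once.
The state is a dict: "clock": time; "qpos": joint angles; "qd": joint speeds; "effort": joint torques, N m; "position": TCP position; "ee_rot": TCP orientation; "contact_force": force on the tool from outside, world axes, zero at the start; "moment": the same for the moment, N m; "width": finger opening in m; "gripper_force": force on a finger pad.
Only numpy, scipy, OpenCV 4.12 (cv2) and the standard library are available. Lean on these libraries where they do the work, as an engineer would, in place of code of your own. Each camera call takes 0.05 s, during which the arm holds its last target. There are 200 camera calls.

## Task

The glue has set, so unload the hexagonal tile from its pressing jig. Work the tight T-handled plug out of the tile by twisting it to and fro while pulling up gently, so that the tile stays down in its nest (a straight pull lifts the tile), and stand the plug upright in the shallow tray. Then take the steel ring weight off the tile and set it down gently, flat and wholly on the cork mat, leaving the tile in its nest and the cup, bottle and spare tile alone.

Things in the scene. Friction and masses are not known exactly. Their poses are not given: they have to be found in the camera images.
- jig: Fixed pressing jig: a hexagonal plywood board, 144 mm across flats and 8 mm thick, with a dark wood fence block along each of its six sides, rising 12 mm above the board; together the six form a nest that stops the tile from turning or sliding but not from being lifted. Origin: centre of the board's underside, on the table; z up.
- tile: Loose glued plywood tile, hexagonal, 110 mm across flats, 18 mm thick, 0.12 kg, with honeycomb marks on top, lying in the jig's nest with 1.5 mm of play. In its middle is a through hole lined with six sprung wooden tongues that pinch the plug. Origin: centre of its underside, 8 mm above the table at the start; z up.
- hole (a point): Mouth of the tile's hole (middle of its top face). The tongues resist 12 to 19 N in whatever direction the plug's land slides; a straight pull lifts tile and weight (7 to 9 N) instead. Turned through 1 rad per 2.5 mm of rise, the plug creeps up with a few newtons, tile staying down. Once it has risen about 11 mm from its start it is free.
- plug: Loose aluminium plug, 94 mm tall, 0.11 kg, standing in the tile's hole, through the weight. From the flat foot up: tip 21 mm in diameter, 6 mm high; tight land 24 mm in diameter from 6 to 17 mm; shank 20 mm in diameter to 74 mm; T handle, a flat-sided bar 50 mm long (plug's x), 14 mm thick (its y), from 74 to 94 mm. Origin: centre of the foot, 8 mm above the table at the start; z up.
- plug_handle (a point): Middle of the plug's T handle, on its axis, 84 mm above the foot; axes as the plug's (x along the bar).
- weight: Loose steel ring weight, outer diameter 60 mm, bore 30 mm, 40 mm high, about 0.66 kg, lying on the tile round the plug; it cannot pass the T handle, whose underside is 16 mm above the weight's top at the start. Can be held across its outside. Origin: centre of its underside, 26 mm above the table at the start; z up.
- tray: Fixed shallow grey plastic tray, open on top, 120 x 120 mm outside, 20 mm high, walls and floor 4 mm thick. Origin: centre of its underside, on the table; x and y along the sides, z up. It is on one side of the jig, the mat on the other.
- mat: Fixed square cork mat, 120 x 120 mm and 6 mm thick. Origin: centre of its underside, on the table; x and y along the sides, z up.
- cup: Bystander: clear plastic cup, 72 mm across, 50 mm high, beyond the jig. Origin: centre of its underside.
- bottle: Bystander: white glue bottle, 48 mm across, 130 mm high, beyond the jig. Origin: centre of its underside.
- spare: Bystander: a loose spare tile lying flat beyond the jig, hexagonal, 110 mm across flats, 18 mm thick, without a hole. Origin: centre of its underside.
Not all that is in view belongs to the job. Of the things like the plug, leave any that is orange or yellow; of the rest the smaller one is meant.

How it is judged:
On the way, in this order (a step that is already met when the one before it is completed fails the run):
1. the plug is drawn clear of the tile (foot at least 30 mm above the jig's board) while the weight and the tile stay where they are (z of plug in the frame of jig above 0.038 m and z of weight in the frame of jig below 0.036 m and z of tile in the frame of jig below 0.012 m), for 0.1 s.
2. the plug stands upright in the tray, still, while the weight is still on the tile (x of plug in the frame of tray between -0.047 and 0.047 m and y of plug in the frame of tray between -0.047 and 0.047 m and z of plug in the frame of tray below 0.008 m and angle between plug's own z axis and vertical below 0.12 rad and linear speed of plug below 0.03 m/s and contact force between plug and the fingers below 0.1 N and horizontal distance between weight and tile below 0.03 m and z of weight in the frame of jig below 0.036 m), for 0.2 s.
At the end, for the whole second after the job is handed in: The plug stands upright (within 7 degrees) on the floor of the tray; the ring weight lies flat and wholly on the cork mat (3 mm over the edge is allowed); the tile lies down in the jig's nest (lifted less than 3 mm); all at rest and released (x of plug in the frame of tray between -0.047 and 0.047 m and y of plug in the frame of tray between -0.047 and 0.047 m and z of plug in the frame of tray below 0.008 m and angle between plug's own z axis and vertical below 0.12 rad and x of weight in the frame of mat between -0.033 and 0.033 m and y of weight in the frame of mat between -0.033 and 0.033 m and angle between the z axis of weight and the z axis of mat, either way round below 0.06 rad and z of tile in the frame of jig below 0.011 m and horizontal distance between tile and jig below 0.006 m and angle between tile's own z axis and vertical below 0.05 rad and linear speed of each of plug, weight, tile below 0.02 m/s); the robot touches nothing.
It fails at once if the tile is lifted more than 7 mm off the jig's board (z of tile in the frame of jig above 0.015 m).
It fails at once if the weight is dropped or slammed on the mat (over 80 N) (contact force between weight and mat above 80 N).
It fails at once if the cup, the bottle or the spare tile is moved by more than 30 mm (distance of any of cup, bottle, spare from where it was at the start of the episode above 0.03 m).
It also fails if it takes over 72 s, if anything falls off the work surface, if the arm or the gripper's body presses on something with over 40 N, if the wrist force passes 120 N, or if a joint passes its speed limit or range.

## Working session

There is one attempt and no reset: what is moved stays moved. The work goes in short steps, Python scripts to look and compute and a tool call to move; the robot and the scene stay as the last step left them, time stands still between calls to the robot, and variables do not carry over. Pictures are saved under pics/ and viewed, at most 10 in all, crops included, and the job is handed in when it is done.

Besides the shell and the picture viewer there is one more tool, called after "Request:" as a command line: name --argument value ..., lists and objects as JSON in quotes. send_rows: Moves the arm, as the interface text tells. Its arguments: {"type":"object","properties":{"increments":{"type":"array"},"newtons":{"type":"number"}},"required":["increments"]}

```bash
mkdir -p pics; cat > h.py <<'E'
import numpy as np, cv2
from rig import get_state, optics
def ray(im,u,v):
    d=cv2.undistortPoints(np.array([[[u,v]]],float),im['K'],None)[0,0]
    R=cv2.Rodrigues(np.array(im['rvec'],float))[0]
    t=np.array(im['tvec'],float).ravel()
    return -R.T@t, R.T@np.array([d[0],d[1],1.])
def plane(im,u,v,z):
    o,d=ray(im,u,v); return o+d*(z-o[2])/d[2]
def proj(im,p):
    return cv2.projectPoints(np.array(p,float).reshape(-1,3),np.array(im['rvec'],float),np.array(im['tvec'],float),im['K'],None)[0][:,0]
E
python3 - <<'E'
from h import *
import pickle
ims={n:optics.get_image(n) for n in('top','side')}
pickle.dump(ims,open('ims.pkl','wb'))
for n in ims: cv2.imwrite(f'pics/{n}1.png',ims[n]['pixels']); o,d=ray(ims[n],256,192); print(n,o,d)
print(get_state())
E
```

```text
top [ 0.41998878 -0.01400389  1.05391042] [ 0.16763192  0.02710046 -0.98549686]
side [ 0.17179064 -0.74949137  0.6169305 ] [ 0.4103311   0.74046426 -0.53294257]
{'clock': 0.1, 'qpos': array([ 1.06599061e+00,  2.76545909e-01,  1.50603246e+00, -5.23814515e-05,
        1.36070386e+00, -1.21011670e-01]), 'qd': array([-0.00074802, -0.00111581, -0.00358975,  0.00033076,  0.00064844,
        0.00067964]), 'effort': array([ 1.27414871e-03, -4.17705238e+01, -2.46404654e+01, -1.83454922e-04,
        5.80365289e-03,  8.00358350e-06]), 'position': array([0.21509569, 0.53272927, 0.23050781]), 'ee_rot': array([-2.35680862e-04,  1.90715988e-01,  9.81644894e-01, -8.11646209e-04]), 'contact_force': array([-0.12398094, -0.41956485, -0.92644059]), 'moment': array([-0.02400967, -0.05024895,  0.02529339]), 'gripper_force': 0.0, 'width': 0.08551803570373608}
```

View pics/top1.png

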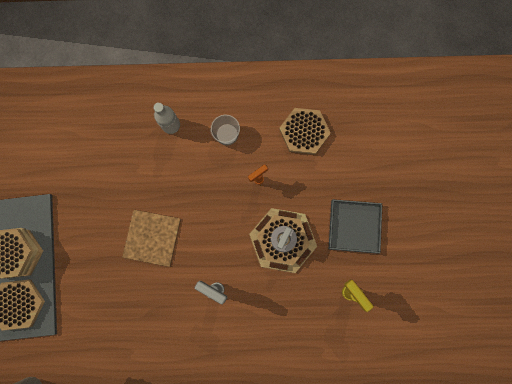

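View pics/side1.png

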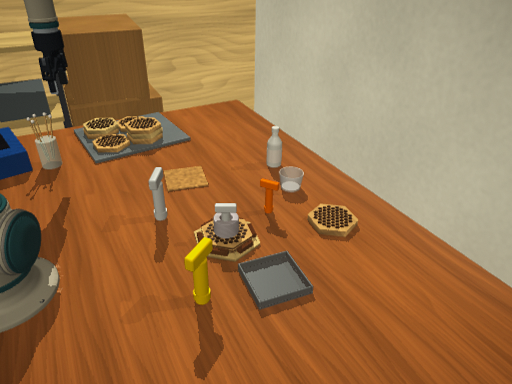

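Things that could be taken for the plug, in the top view: light T plug in the tile (285,237); larger grey T (210,292); orange T (259,174); yellow T (358,296). Orange and yellow are excluded. Of the two left, the one in the tile at (285,237) is the smaller, so that is the plug. I'll check this in a close crop and measure.

```bash
python3 - <<'E'
from h import *
import pickle
ims=pickle.load(open('ims.pkl','rb'));t=ims['top'];s=ims['side']
a=cv2.resize(t['pixels'][200:280,235:335],None,fx=5,fy=5,interpolation=cv2.INTER_CUBIC)
b=cv2.resize(s['pixels'][190:270,185:270],None,fx=5,fy=5,interpolation=cv2.INTER_CUBIC)[:400,:300]
b=cv2.resize(s['pixels'][195:265,190:265],(300,280),interpolation=cv2.INTER_CUBIC)
c=np.zeros((400,800,3),np.uint8);c[:400,:500]=a;c[:280,500:]=b
cv2.imwrite('pics/crop1.png',c)
for n,u,v,z in[('plug',285,236,.1),('plugend',289,227,.102),('jig',283,240,.01),('tray',356,227,.01),('mat',152,238,.006),('cup',226,130,0),('bottle',170,125,0),('spare',306,131,.018),('greyT',210,292,.1),('orange',259,174,.06),('yellow',358,296,.1)]:print(n,plane(t,u,v,z).round(3))
def blob(im,m,near):
    n,l,st,ce=cv2.connectedComponentsWithStats(m.astype(np.uint8)); 
    i=1+np.argmin(np.hypot(*(ce[1:]-near).T)+ (st[1:,4]<300)*1e4); return (l==i),st[i],ce[i]
h=cv2.cvtColor(t['pixels'],cv2.COLOR_BGR2HSV)
for n,p in[('tray',(356,227)),('mat',(152,238)),('jig',(262,262)),('jigf',(270,222)),('handle',(285,236))]:print(n,h[p[1],p[0]])
# tray mask low saturation
m,st,ce=blob(t,(h[...,1]<90),(356,227)); r=cv2.minAreaRect(np.argwhere(m)[:,::-1].astype(np.float32));print('tray',st,r)
print([plane(t,*q,.02).round(4) for q in cv2.boxPoints(r)])
m,st,ce=blob(t,(h[...,0]>11)&(h[...,2]>110),(152,238)); r=cv2.minAreaRect(np.argwhere(m)[:,::-1].astype(np.float32));print('mat',st,r)
print([plane(t,*q,.006).round(4) for q in cv2.boxPoints(r)])
E
```

```text
plug [ 0.483 -0.05   0.1  ]
plugend [ 0.502 -0.06   0.102]
jig [ 0.479 -0.049  0.01 ]
tray [ 0.508 -0.225  0.01 ]
mat [0.489 0.27  0.006]
cup [0.761 0.089 0.   ]
bottle [0.777 0.233 0.   ]
spare [ 0.748 -0.112  0.018]
greyT [0.364 0.115 0.1  ]
orange [0.632 0.006 0.06 ]
yellow [ 0.353 -0.204  0.1  ]
tray [33 26 89]
mat [ 16 134 143]
jig [ 20 113 163]
jigf [ 18 122 165]
handle [ 25  28 153]
tray [ 328  199   54   55 2597] ((355.4941101074219, 226.0764617919922), (52.69049835205078, 50.542999267578125), 4.398705005645752)
[array([ 0.4555, -0.1528,  0.02  ]), array([ 0.576 , -0.1667,  0.02  ]), array([ 0.5642, -0.2917,  0.02  ]), array([ 0.4445, -0.2756,  0.02  ])]
mat [     0     56    512    325 119899] ((255.54428100585938, 219.17477416992188), (319.6018981933594, 516.1444702148438), 89.05148315429688)
[array([0.9539, 0.7013, 0.006 ]), array([ 0.9412, -0.6395,  0.006 ]), array([ 0.1687, -0.5697,  0.006 ]), array([0.1548, 0.6187, 0.006 ])]
```

View pics/crop1.png

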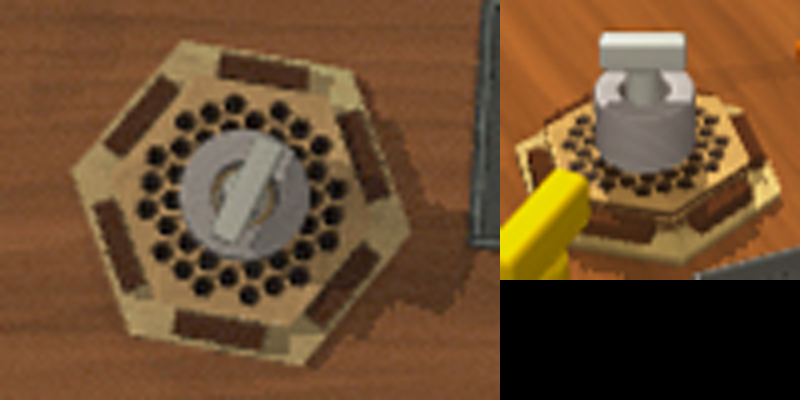

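The crop shows the light T plug in the ring weight, standing in the tile in the jig. Its bar runs from about pixel (280,248) to (289,229) in the top view, and it is the smaller light T, so the choice is right. I'll move above it.

Request:
send_rows --increments '[{"gripper":-1,"linear":[0.02,-0.043,0],"delta_rot":[0,0,0]},{"gripper":-1,"linear":[0.04,-0.087,0],"delta_rot":[0,0,0]},{"gripper":-1,"linear":[0.06,-0.13,0],"delta_rot":[0,0,0]},{"gripper":-1,"linear":[0.08,-0.174,0],"delta_rot":[0,0,0]},{"gripper":-1,"linear":[0.1,-0.217,0],"delta_rot":[0,0,0]},{"gripper":-1,"linear":[0.12,-0.26,0],"delta_rot":[0,0,0]},{"gripper":-1,"linear":[0.14,-0.304,0],"delta_rot":[0,0,0]},{"gripper":-1,"linear":[0.16,-0.348,0],"delta_rot":[0,0,0]}]' --newtons 80

```text
clock: 0.9
position: [0.3755, 0.1834, 0.2312]
ee_rot: [0.0, 0.191, 0.982, 0.0]
contact_force: [0.8, 0.3, 0.2]
width: 0.0854
gripper_force: 0.0
```

Request:
send_rows --increments '[{"gripper":-1,"linear":[0.02,-0.043,-0.005],"delta_rot":[0,0,0]},{"gripper":-1,"linear":[0.04,-0.087,-0.01],"delta_rot":[0,0,0]},{"gripper":-1,"linear":[0.06,-0.13,-0.015],"delta_rot":[0,0,0]},{"gripper":-1,"linear":[0.08,-0.174,-0.02],"delta_rot":[0,0,0]},{"gripper":-1,"linear":[0.1,-0.215,-0.025],"delta_rot":[0,0,0]},{"gripper":-1,"linear":[0.108,-0.235,-0.03],"delta_rot":[0,0,-0.05]},{"gripper":-1,"linear":[0.108,-0.235,-0.03],"delta_rot":[0,0,-0.05]},{"gripper":-1,"linear":[0.108,-0.235,-0.03],"delta_rot":[0,0,-0.05]}]'

```text
clock: 1.7
position: [0.4827, -0.0497, 0.2007]
ee_rot: [-0.001, 0.216, 0.976, 0.0]
contact_force: [0.2, -0.9, 0.2]
width: 0.0854
gripper_force: 0.0
```

```bash
cat >> h.py <<'E'
from scipy.spatial.transform import Rotation as Ro
def wgrab():
    st=get_state(); im=optics.get_image('wrist')
    T=np.eye(4);w,x,y,z=st['ee_rot'];T[:3,:3]=Ro.from_quat([x,y,z,w]).as_matrix();T[:3,3]=st['position']
    im['T']=T@np.array(im['T_tool_cam']); return im,st
def wplane(im,u,v,z):
    K=im['K'];a=(u-K[0,2])/K[0,0];b=(v-K[1,2])/K[1,1];r=np.hypot(a,b)+1e-12
    d=im['T'][:3,:3]@np.array([np.sin(r)*a/r,np.sin(r)*b/r,np.cos(r)]);o=im['T'][:3,3]
    return o+d*(z-o[2])/d[2]
E
python3 - <<'E'
from h import *
import pickle
im,st=wgrab(); pickle.dump(im,open('w1.pkl','wb')); cv2.imwrite('pics/w1.png',im['pixels']); print(st['position'],st['clock'],im['T'][:3].round(3),im['K'])
E
```

```text
[ 0.48269757 -0.04966434  0.20073373] 1.7 [[ 0.421  0.875  0.239  0.421]
 [ 0.907 -0.406 -0.112 -0.022]
 [-0.001  0.264 -0.965  0.343]] [[297.31863964   0.         257.83200316]
 [  0.         297.31863964 187.58190446]
 [  0.           0.           1.        ]]
```

View pics/w1.png

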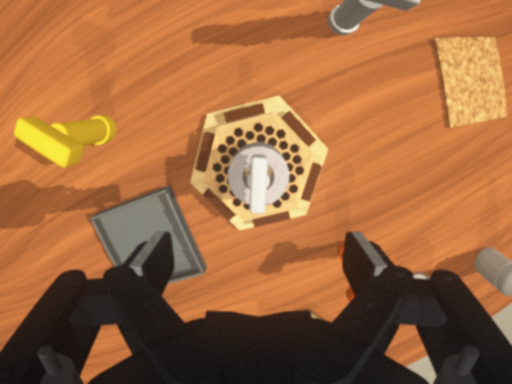

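The wrist view shows the light bar from about (259,158) to (258,212), standing over the ring in the tile. The tray is at (148,235) and the mat at (472,80). I'll measure the bar, ring, tray and mat.

```bash
python3 - <<'E'
from h import *
import pickle
im=pickle.load(open('w1.pkl','rb'));p=im['pixels'];h=cv2.cvtColor(p,cv2.COLOR_BGR2HSV)
m=np.zeros(p.shape[:2],np.uint8);m[150:220,230:290]=1
for th in(195,210,225):
    b=((h[...,2]>th)&(h[...,1]<45)&(m>0)).astype(np.uint8)
    n,l,st,ce=cv2.connectedComponentsWithStats(b);i=1+st[1:,4].argmax()
    r=cv2.minAreaRect(np.argwhere(l==i)[:,::-1].astype(np.float32)); B=cv2.boxPoints(r)
    W=np.array([wplane(im,*q,.102)[:2] for q in B]);e=W[1]-W[0],W[2]-W[1];L=max(e,key=np.linalg.norm)
    print(th,st[i],r,W.mean(0).round(4),[np.linalg.norm(x).round(4) for x in e],np.degrees(np.arctan2(L[1],L[0])))
R=im['T'][:3,:3]
st=get_state();w,x,y,z=st['ee_rot'];print('tooly',np.degrees(np.arctan2(*Ro.from_quat([x,y,z,w]).as_matrix()[1::-1,1])),st['qpos'])
# jig outer corners
print('jig',np.mean([wplane(im,u,v,.008) for u,v in[(207,113),(280,97),(327,152),(304,213),(242,229),(193,183)]],0))
print('tray',np.mean([wplane(im,u,v,.02) for u,v in[(167,188),(205,268),(91,217)][1:]],0))
print('mat',np.mean([wplane(im,u,v,.006) for u,v in[(433,37),(496,37),(507,119),(450,127)]],0))
E
```

```text
195 [ 241  150   48   63 1864] ((265.6460266113281, 180.1902618408203), (63.126548767089844, 45.565528869628906), 86.18592071533203) [ 0.4782 -0.0416] [np.float64(0.0372), np.float64(0.0547)] -19.727687779757712
210 [ 243  150   46   63 1671] ((267.7649841308594, 179.13824462890625), (63.76103591918945, 41.78345489501953), 82.01067352294922) [ 0.4781 -0.0396] [np.float64(0.0341), np.float64(0.0551)] -15.672442074376388
225 [ 252  150   37   63 1426] ((269.9264831542969, 181.33706665039062), (35.451656341552734, 62.629920959472656), 2.2906100749969482) [ 0.4806 -0.0388] [np.float64(0.0541), np.float64(0.029)] 152.60497521632868
tooly 65.17054212319884 [-2.45466532e-01  1.61685274e-01  1.73685082e+00  8.00885638e-04
  1.24458659e+00 -1.38316467e+00]
jig [ 0.48085962 -0.04888513  0.008     ]
tray [ 0.50680244 -0.219198    0.02      ]
mat [0.49074492 0.27064964 0.006     ]
```

```bash
python3 - <<'E'
from h import *
import pickle
im=pickle.load(open('w1.pkl','rb'));p=im['pixels'];h=cv2.cvtColor(p,cv2.COLOR_BGR2HSV)
for v in (165,185,205): print(v,[tuple(map(int,h[v,u])) for u in range(240,282,3)])
for th,sa in((195,30),(205,25),(215,20)):
    b=np.zeros(p.shape[:2],np.uint8);b[150:220,240:280]=((h[...,2]>th)&(h[...,1]<sa))[150:220,240:280]
    b=cv2.morphologyEx(b,cv2.MORPH_OPEN,np.ones((7,7)))
    n,l,st,ce=cv2.connectedComponentsWithStats(b);i=1+st[1:,4].argmax()
    r=cv2.minAreaRect(np.argwhere(l==i)[:,::-1].astype(np.float32)); B=cv2.boxPoints(r)
    W=np.array([wplane(im,*q,.102)[:2] for q in B]);e=W[1]-W[0],W[2]-W[1];L=max(e,key=np.linalg.norm)
    print(th,st[i],W.mean(0).round(4),[np.linalg.norm(x).round(4) for x in e],np.degrees(np.arctan2(L[1],L[0])))
cv2.imwrite('pics/w1c.png',cv2.resize(p[140:230,210:310],None,fx=6,fy=6,interpolation=cv2.INTER_CUBIC))
E
```

```text
165 [(13, 40, 173), (13, 39, 177), (15, 40, 196), (20, 39, 172), (19, 31, 207), (22, 16, 241), (21, 15, 244), (23, 14, 244), (21, 15, 244), (19, 33, 216), (15, 36, 213), (13, 30, 224), (13, 30, 227), (14, 26, 231)]
185 [(14, 38, 180), (12, 40, 173), (13, 49, 125), (20, 34, 174), (20, 28, 224), (24, 16, 241), (24, 15, 242), (24, 15, 245), (22, 16, 242), (21, 27, 229), (13, 41, 160), (14, 33, 223), (15, 31, 227), (16, 25, 232)]
205 [(16, 131, 207), (16, 133, 175), (12, 106, 87), (16, 53, 139), (21, 23, 235), (24, 15, 241), (20, 16, 243), (24, 15, 244), (23, 26, 237), (19, 106, 233), (19, 116, 238), (15, 131, 163), (13, 119, 88), (15, 123, 108)]
195 [252 158  16  54 769] [ 0.4792 -0.0478] [np.float64(0.0123), np.float64(0.0461)] -24.446288522444092
205 [252 159  16  53 700] [ 0.4797 -0.0479] [np.float64(0.0455), np.float64(0.0119)] 153.0453444879343
215 [253 159  13  53 613] [ 0.4794 -0.0484] [np.float64(0.0453), np.float64(0.0098)] 152.73176769081152
```

View pics/w1c.png

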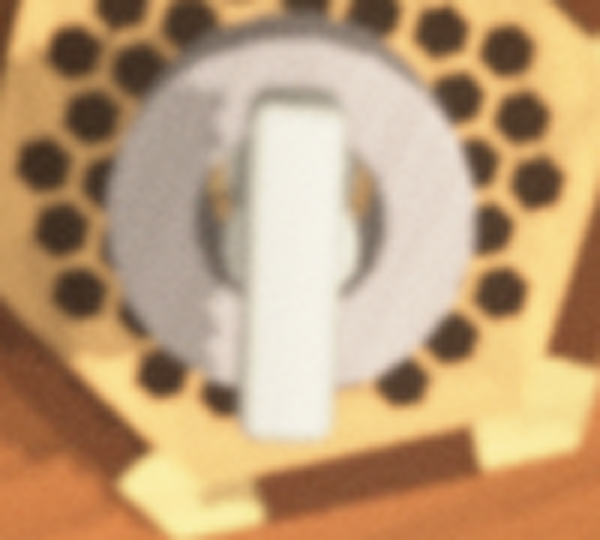

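The crop shows the bar clear of everything, straight over the bore, with its long edges nearly vertical in the image. Its centre is about (0.480, -0.048) at yaw -26°. I'll go down and grip.

Request:
send_rows --increments '[{"gripper":-1,"linear":[-0.003,0.002,-0.04],"delta_rot":[0,0,-0.02]},{"gripper":-1,"linear":[-0.003,0.002,-0.075],"delta_rot":[0,0,-0.02]},{"gripper":-1,"linear":[-0.003,0.002,-0.1],"delta_rot":[0,0,-0.02]},{"gripper":-1,"linear":[-0.003,0.002,-0.118],"delta_rot":[0,0,-0.02]},{"gripper":-1,"linear":[-0.003,0.002,-0.126],"delta_rot":[0,0,-0.02]},{"gripper":-1,"linear":[-0.003,0.002,-0.126],"delta_rot":[0,0,-0.02]},{"gripper":0.3,"linear":[-0.003,0.002,-0.126],"delta_rot":[0,0,-0.02]},{"gripper":0.3,"linear":[-0.003,0.002,-0.126],"delta_rot":[0,0,-0.02]}]' --newtons 80

```text
clock: 2.55
position: [0.4813, -0.0477, 0.0765]
ee_rot: [0.001, 0.225, 0.974, 0.0]
contact_force: [-0.2, 1.4, -0.7]
width: 0.0589
gripper_force: 0.0
```

Request:
send_rows --increments '[{"gripper":1,"linear":[0,0,0],"delta_rot":[0,0,0]},{"gripper":1,"linear":[0,0,0],"delta_rot":[0,0,0]},{"gripper":1,"linear":[0,0,0],"delta_rot":[0,0,0]},{"gripper":1,"linear":[0,0,0],"delta_rot":[0,0,0]},{"gripper":1,"linear":[0,0,0],"delta_rot":[0,0,0]},{"gripper":1,"linear":[0,0,0],"delta_rot":[0,0,0]}]'

```text
clock: 3.15
position: [0.4807, -0.0481, 0.0762]
ee_rot: [0.001, 0.225, 0.974, -0.0]
contact_force: [-1.4, -0.4, 5.3]
width: 0.015
gripper_force: 78.2
```

Request:
send_rows --increments '[{"gripper":1,"linear":[0,0,0],"delta_rot":[0,0,-0.13]},{"gripper":1,"linear":[0,0,0.0003],"delta_rot":[0,0,-0.26]},{"gripper":1,"linear":[0,0,0.0006],"delta_rot":[0,0,-0.39]},{"gripper":1,"linear":[0,0,0.0009],"delta_rot":[0,0,-0.52]},{"gripper":1,"linear":[0,0,0.0012],"delta_rot":[0,0,-0.65]},{"gripper":1,"linear":[0,0,0.0015],"delta_rot":[0,0,-0.78]},{"gripper":1,"linear":[0,0,0.0018],"delta_rot":[0,0,-0.91]},{"gripper":1,"linear":[0,0,0.0021],"delta_rot":[0,0,-1.04]}]'

```text
clock: 3.95
position: [0.4806, -0.0479, 0.0772]
ee_rot: [0.0, 0.681, 0.732, 0.0]
contact_force: [0.9, -0.6, -3.9]
width: 0.0151
gripper_force: 78.3
```

```bash
python3 - <<'E'
from rig import get_state
s=get_state();print({k:s[k] for k in('qpos','position','contact_force','moment','width')})
E
```

```text
{'qpos': array([-2.43622876e-01,  2.83074451e-01,  1.92720966e+00,  3.13765250e-05,
        9.30668678e-01, -3.15617616e-01]), 'position': array([ 0.4805886 , -0.04793392,  0.07716779]), 'contact_force': array([ 0.89801388, -0.61894923, -3.86522555]), 'moment': array([-0.02968483, -0.28908474,  0.15514513]), 'width': 0.015084248557936702}
```

Request:
send_rows --increments '[{"gripper":1,"linear":[0,0,0],"delta_rot":[0,0,0.13]},{"gripper":1,"linear":[0,0,0.0003],"delta_rot":[0,0,0.26]},{"gripper":1,"linear":[0,0,0.0006],"delta_rot":[0,0,0.39]},{"gripper":1,"linear":[0,0,0.0009],"delta_rot":[0,0,0.52]},{"gripper":1,"linear":[0,0,0.0012],"delta_rot":[0,0,0.65]},{"gripper":1,"linear":[0,0,0.0015],"delta_rot":[0,0,0.78]},{"gripper":1,"linear":[0,0,0.0018],"delta_rot":[0,0,0.91]},{"gripper":1,"linear":[0,0,0.0021],"delta_rot":[0,0,1.04]}]'

```text
clock: 4.75
position: [0.4797, -0.0478, 0.079]
ee_rot: [-0.001, 0.223, 0.975, 0.0]
contact_force: [-0.4, -0.1, -4.0]
width: 0.0152
gripper_force: 78.3
```

Request:
send_rows --increments '[{"gripper":1,"linear":[0,0,0],"delta_rot":[0,0,-0.13]},{"gripper":1,"linear":[0,0,0.0003],"delta_rot":[0,0,-0.26]},{"gripper":1,"linear":[0,0,0.0006],"delta_rot":[0,0,-0.39]},{"gripper":1,"linear":[0,0,0.0009],"delta_rot":[0,0,-0.52]},{"gripper":1,"linear":[0,0,0.0012],"delta_rot":[0,0,-0.65]},{"gripper":1,"linear":[0,0,0.0015],"delta_rot":[0,0,-0.78]},{"gripper":1,"linear":[0,0,0.0018],"delta_rot":[0,0,-0.91]},{"gripper":1,"linear":[0,0,0.0021],"delta_rot":[0,0,-1.04]}]'

```text
clock: 5.55
position: [0.4805, -0.0479, 0.0813]
ee_rot: [0.0, 0.681, 0.732, 0.0]
contact_force: [0.8, 0.6, -3.9]
width: 0.015
gripper_force: 78.4
```

Request:
send_rows --increments '[{"gripper":1,"linear":[0,0,0],"delta_rot":[0,0,0.13]},{"gripper":1,"linear":[0,0,0.0003],"delta_rot":[0,0,0.26]},{"gripper":1,"linear":[0,0,0.0006],"delta_rot":[0,0,0.39]},{"gripper":1,"linear":[0,0,0.0009],"delta_rot":[0,0,0.52]},{"gripper":1,"linear":[0,0,0.0012],"delta_rot":[0,0,0.65]},{"gripper":1,"linear":[0,0,0.0015],"delta_rot":[0,0,0.78]},{"gripper":1,"linear":[0,0,0.0018],"delta_rot":[0,0,0.91]},{"gripper":1,"linear":[0,0,0.0021],"delta_rot":[0,0,1.04]}]'

```text
clock: 6.35
position: [0.4796, -0.0479, 0.0832]
ee_rot: [-0.001, 0.223, 0.975, -0.0]
contact_force: [0.2, -0.1, -3.1]
width: 0.0149
gripper_force: 78.4
```

Request:
send_rows --increments '[{"gripper":1,"linear":[0,0,0],"delta_rot":[0,0,-0.13]},{"gripper":1,"linear":[0,0,0.0003],"delta_rot":[0,0,-0.26]},{"gripper":1,"linear":[0,0,0.0006],"delta_rot":[0,0,-0.39]},{"gripper":1,"linear":[0,0,0.0009],"delta_rot":[0,0,-0.52]},{"gripper":1,"linear":[0,0,0.0012],"delta_rot":[0,0,-0.65]},{"gripper":1,"linear":[0,0,0.0015],"delta_rot":[0,0,-0.78]},{"gripper":1,"linear":[0,0,0.0018],"delta_rot":[0,0,-0.91]},{"gripper":1,"linear":[0,0,0.0021],"delta_rot":[0,0,-1.04]}]'

```text
clock: 7.15
position: [0.4804, -0.0478, 0.0855]
ee_rot: [0.0, 0.681, 0.732, 0.0]
contact_force: [0.9, -0.5, -3.8]
width: 0.0149
gripper_force: 78.4
```

Request:
send_rows --increments '[{"gripper":1,"linear":[0,0,0],"delta_rot":[0,0,0.13]},{"gripper":1,"linear":[0,0,0.0003],"delta_rot":[0,0,0.26]},{"gripper":1,"linear":[0,0,0.0006],"delta_rot":[0,0,0.39]},{"gripper":1,"linear":[0,0,0.0009],"delta_rot":[0,0,0.52]},{"gripper":1,"linear":[0,0,0.0012],"delta_rot":[0,0,0.65]},{"gripper":1,"linear":[0,0,0.0015],"delta_rot":[0,0,0.78]},{"gripper":1,"linear":[0,0,0.0018],"delta_rot":[0,0,0.91]},{"gripper":1,"linear":[0,0,0.0021],"delta_rot":[0,0,1.04]}]'

```text
clock: 7.95
position: [0.4802, -0.0479, 0.0879]
ee_rot: [-0.0, 0.222, 0.975, 0.0]
contact_force: [0.1, -0.8, -0.8]
width: 0.0148
gripper_force: 78.9
```

Request:
send_rows --increments '[{"gripper":1,"linear":[0,0,0.0003],"delta_rot":[0,0,-0.13]},{"gripper":1,"linear":[0,0,0.0008],"delta_rot":[0,0,-0.26]},{"gripper":1,"linear":[0,0,0.0014],"delta_rot":[0,0,-0.39]},{"gripper":1,"linear":[0,0,0.002],"delta_rot":[0,0,-0.52]},{"gripper":1,"linear":[0,0,0.003],"delta_rot":[0,0,-0.65]},{"gripper":1,"linear":[0,0,0.004],"delta_rot":[0,0,-0.65]},{"gripper":1,"linear":[0,0,0.006],"delta_rot":[0,0,-0.65]},{"gripper":1,"linear":[0,0,0.008],"delta_rot":[0,0,-0.65]}]'

```text
clock: 8.75
position: [0.4802, -0.0478, 0.096]
ee_rot: [-0.0, 0.524, 0.852, 0.0]
contact_force: [0.1, 0.2, -1.1]
width: 0.0147
gripper_force: 78.9
```

Request:
send_rows --increments '[{"gripper":1,"linear":[0,0,0.005],"delta_rot":[0,0,0]},{"gripper":1,"linear":[0,0,0.01],"delta_rot":[0,0,0]},{"gripper":1,"linear":[0,0,0.016],"delta_rot":[0,0,0]},{"gripper":1,"linear":[0,0,0.022],"delta_rot":[0,0,0]},{"gripper":1,"linear":[0,0,0.028],"delta_rot":[0,0,0]},{"gripper":1,"linear":[0,0,0.028],"delta_rot":[0,0,0]}]'

```text
clock: 9.35
position: [0.4811, -0.048, 0.125]
ee_rot: [0.001, 0.524, 0.852, 0.0]
contact_force: [0.4, 1.0, -0.7]
width: 0.0148
gripper_force: 78.9
```

```bash
python3 - <<'E'
from h import *
s=optics.get_image('side');cv2.imwrite('pics/s2.png',cv2.resize(s['pixels'][130:310,140:340],(720,600) if 0 else (660,594),interpolation=cv2.INTER_CUBIC))
E
```

```text
(no output)
```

View pics/s2.png

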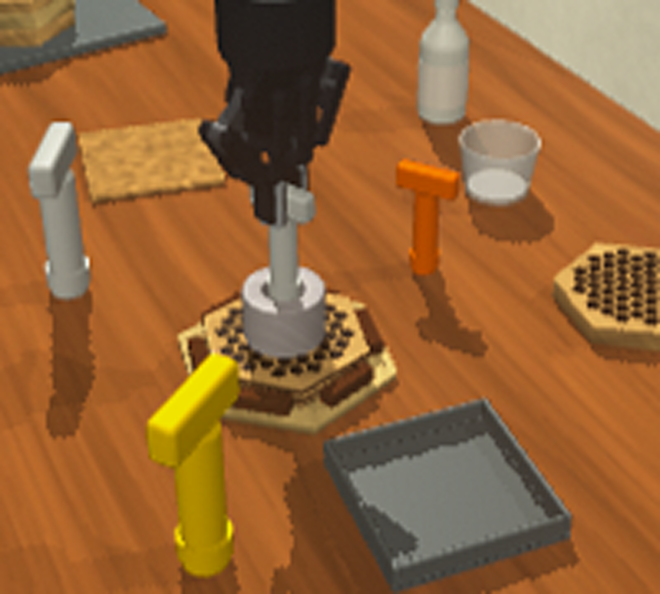

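The plug is drawn up, with the tile and ring still down in the jig (ring at crop pixel (285,310)). Next I lift it clear and carry it over the tray.

Request:
send_rows --increments '[{"gripper":1,"linear":[0,0,0.02],"delta_rot":[0,0,0]},{"gripper":1,"linear":[0,0,0.045],"delta_rot":[0,0,0]},{"gripper":1,"linear":[0,0,0.045],"delta_rot":[0,0,0]},{"gripper":1,"linear":[0.005,-0.03,0.045],"delta_rot":[0,0,0]},{"gripper":1,"linear":[0.012,-0.07,0.045],"delta_rot":[0,0,0]},{"gripper":1,"linear":[0.019,-0.11,0.045],"delta_rot":[0,0,0]},{"gripper":1,"linear":[0.025,-0.15,0.045],"delta_rot":[0,0,0]},{"gripper":1,"linear":[0.027,-0.173,0.045],"delta_rot":[0,0,0]}]'

```text
clock: 10.2
position: [0.5075, -0.2237, 0.1676]
ee_rot: [-0.0, 0.525, 0.851, -0.0]
contact_force: [-0.2, 0.7, -1.0]
width: 0.0145
gripper_force: 78.8
```

Request:
send_rows --increments '[{"gripper":1,"linear":[0,0,0],"delta_rot":[0,0,0]},{"gripper":1,"linear":[0,0,-0.03],"delta_rot":[0,0,0]},{"gripper":1,"linear":[0,0,-0.055],"delta_rot":[0,0,0]},{"gripper":1,"linear":[0,0,-0.075],"delta_rot":[0,0,0]},{"gripper":1,"linear":[0,0,-0.085],"delta_rot":[0,0,0]},{"gripper":1,"linear":[0,0,-0.09],"delta_rot":[0,0,0]},{"gripper":1,"linear":[0,0,-0.09],"delta_rot":[0,0,0]}]'

```text
clock: 10.9
position: [0.5071, -0.2202, 0.0785]
ee_rot: [-0.001, 0.524, 0.852, 0.0]
contact_force: [0.4, -0.6, -1.0]
width: 0.0148
gripper_force: 78.8
```

```bash
python3 - <<'E'
from h import *
s=optics.get_image('side');t=optics.get_image('top')
a=cv2.resize(s['pixels'][190:320,180:320],(420,390),interpolation=cv2.INTER_CUBIC)
b=cv2.resize(t['pixels'][180:275,310:400],(360,380),interpolation=cv2.INTER_CUBIC)
c=np.zeros((390,780,3),np.uint8);c[:,:420]=a;c[:380,420:]=b;cv2.imwrite('pics/s3.png',c)
E
```

```text
(no output)
```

View pics/s3.png

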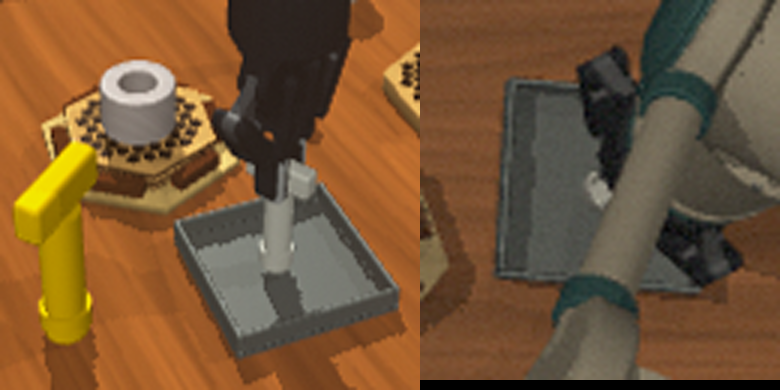

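The plug hangs upright over the middle of the tray floor (foot at crop pixel (277,265)). I'll lower it gently to contact.

Request:
send_rows --increments '[{"gripper":1,"linear":[0,0,-0.002],"delta_rot":[0,0,0]},{"gripper":1,"linear":[0,0,-0.004],"delta_rot":[0,0,0]},{"gripper":1,"linear":[0,0,-0.005],"delta_rot":[0,0,0]},{"gripper":1,"linear":[0,0,-0.006],"delta_rot":[0,0,0]},{"gripper":1,"linear":[0,0,-0.006],"delta_rot":[0,0,0]}]'

```text
clock: 11.5
position: [0.5072, -0.2208, 0.0728]
ee_rot: [-0.0, 0.524, 0.852, 0.0]
contact_force: [0.7, 0.4, -1.7]
width: 0.0148
gripper_force: 78.8
```

Request:
send_rows --increments '[{"gripper":1,"linear":[0,0,-0.0005],"delta_rot":[0,0,0]},{"gripper":1,"linear":[0,0,-0.001],"delta_rot":[0,0,0]},{"gripper":1,"linear":[0,0,-0.0015],"delta_rot":[0,0,0]},{"gripper":1,"linear":[0,0,-0.0015],"delta_rot":[0,0,0]}]'

```text
clock: 11.9
position: [0.5076, -0.2211, 0.0723]
ee_rot: [0.001, 0.524, 0.852, -0.0]
contact_force: [-1.2, -0.1, 4.8]
width: 0.015
gripper_force: 79.5
```

Contact shows as a force of +4.8 N. I'll release slowly, then retreat.

Request:
send_rows --increments '[{"gripper":0.6,"linear":[0,0,0.0005],"delta_rot":[0,0,0]},{"gripper":0.5,"linear":[0,0,0.0005],"delta_rot":[0,0,0]},{"gripper":0.3,"linear":[0,0,0.0005],"delta_rot":[0,0,0]},{"gripper":-0.2,"linear":[0,0,0.0005],"delta_rot":[0,0,0]},{"gripper":-0.2,"linear":[0,0,0.0005],"delta_rot":[0,0,0]},{"gripper":-0.2,"linear":[0,0,0.0005],"delta_rot":[0,0,0]}]' --newtons 20

```text
clock: 12.5
position: [0.5073, -0.2208, 0.0718]
ee_rot: [-0.0, 0.524, 0.852, 0.0]
contact_force: [0.6, -0.3, 1.0]
width: 0.0512
gripper_force: 0.0
```

Request:
send_rows --increments '[{"gripper":-0.3,"linear":[0,0,0.01],"delta_rot":[0,0,0]},{"gripper":-0.5,"linear":[0,0,0.03],"delta_rot":[0,0,0]},{"gripper":-1,"linear":[0,0,0.06],"delta_rot":[0,0,0]},{"gripper":-1,"linear":[0,0,0.09],"delta_rot":[0,0,0]},{"gripper":-1,"linear":[-0.006,0.04,0.1],"delta_rot":[0,0,0]},{"gripper":-1,"linear":[-0.014,0.085,0.1],"delta_rot":[0,0,0]},{"gripper":-1,"linear":[-0.02,0.13,0.1],"delta_rot":[0,0,0]},{"gripper":-1,"linear":[-0.027,0.173,0.1],"delta_rot":[0,0,0]}]'

```text
clock: 13.3
position: [0.4801, -0.0463, 0.173]
ee_rot: [0.001, 0.525, 0.851, 0.0]
contact_force: [0.7, 0.2, -0.8]
width: 0.0855
gripper_force: 0.0
```

Request:
send_rows --increments '[{"gripper":-1,"linear":[0,0,0],"delta_rot":[0,0,0]},{"gripper":-1,"linear":[0,0,0],"delta_rot":[0,0,0]},{"gripper":-1,"linear":[0,0,0],"delta_rot":[0,0,0]}]'

```text
clock: 13.6
position: [0.4809, -0.0486, 0.1725]
ee_rot: [0.001, 0.524, 0.851, -0.0]
contact_force: [-0.8, -0.3, 0.1]
width: 0.0856
gripper_force: 0.0
```

```bash
python3 - <<'E'
from h import *
import pickle
im,st=wgrab();s=optics.get_image('side');pickle.dump(im,open('w2.pkl','wb'))
print(st['position'],st['qpos'])
c=np.zeros((384,790,3),np.uint8);c[:,:512]=im['pixels'];c[:260,512:]=cv2.resize(s['pixels'][190:320,180:319],(278,260));cv2.imwrite('pics/w2.png',c)
E
```

```text
[ 0.48093824 -0.0486317   0.17248499] [-2.44405505e-01  1.80888840e-01  1.78887933e+00 -6.23308126e-04
  1.17027664e+00 -7.10928803e-01]
```

View pics/w2.png

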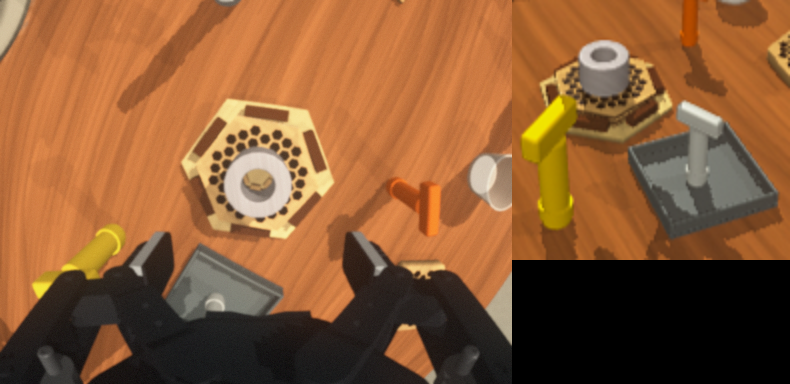

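The plug stands upright in the tray, and the ring lies on the tile with its top centred near (258,183) in the wrist view. I'll measure the ring.

```bash
python3 - <<'E'
from h import *
import pickle
im=pickle.load(open('w2.pkl','rb'));h=cv2.cvtColor(im['pixels'],cv2.COLOR_BGR2HSV)
b=((h[...,2]>185)&(h[...,1]<60)).astype(np.uint8);b[:140]=0;b[230:]=0;b[:,:210]=0;b[:,310:]=0
b=cv2.morphologyEx(b,cv2.MORPH_OPEN,np.ones((5,5)))
c=max(cv2.findContours(b,0,2)[0],key=cv2.contourArea);e=cv2.fitEllipse(cv2.convexHull(c));print(e,wplane(im,*e[0],.066))
for du in((34,0),(-34,0),(0,34),(0,-34)):print(wplane(im,e[0][0]+du[0],e[0][1]+du[1],.066).round(4))
E
```

```text
((257.6451416015625, 184.18125915527344), (65.05284118652344, 66.8631591796875), 77.22119903564453) [ 0.47895127 -0.04805503  0.066     ]
[ 0.5053 -0.0348  0.066 ]
[ 0.4526 -0.0613  0.066 ]
[ 0.4931 -0.0762  0.066 ]
[ 0.4656 -0.0216  0.066 ]
```

Request:
send_rows --increments '[{"gripper":-1,"linear":[-0.002,0.0005,-0.04],"delta_rot":[0,0,0]},{"gripper":-1,"linear":[-0.002,0.0005,-0.075],"delta_rot":[0,0,0]},{"gripper":-1,"linear":[-0.002,0.0005,-0.105],"delta_rot":[0,0,0]},{"gripper":-1,"linear":[-0.002,0.0005,-0.125],"delta_rot":[0,0,0]},{"gripper":-1,"linear":[-0.002,0.0005,-0.137],"delta_rot":[0,0,0]},{"gripper":-1,"linear":[-0.002,0.0005,-0.142],"delta_rot":[0,0,0]},{"gripper":-1,"linear":[-0.002,0.0005,-0.142],"delta_rot":[0,0,0]},{"gripper":-1,"linear":[-0.002,0.0005,-0.142],"delta_rot":[0,0,0]}]' --newtons 90

```text
clock: 14.5
position: [0.479, -0.0479, 0.0304]
ee_rot: [0.001, 0.525, 0.851, 0.0]
contact_force: [0.4, -0.2, 1.4]
width: 0.0856
gripper_force: 0.0
```

Request:
send_rows --increments '[{"gripper":1,"linear":[0,0,0],"delta_rot":[0,0,0]},{"gripper":1,"linear":[0,0,0],"delta_rot":[0,0,0]},{"gripper":1,"linear":[0,0,0],"delta_rot":[0,0,0]},{"gripper":1,"linear":[0,0,0],"delta_rot":[0,0,0]},{"gripper":1,"linear":[0,0,0],"delta_rot":[0,0,0]},{"gripper":1,"linear":[0,0,0],"delta_rot":[0,0,0]}]'

```text
clock: 15.1
position: [0.4795, -0.0474, 0.0315]
ee_rot: [0.001, 0.524, 0.852, 0.0]
contact_force: [-0.2, 0.2, 7.6]
width: 0.0577
gripper_force: 94.9
```

Request:
send_rows --increments '[{"gripper":1,"linear":[0,0,0.002],"delta_rot":[0,0,0]},{"gripper":1,"linear":[0,0,0.004],"delta_rot":[0,0,0]},{"gripper":1,"linear":[0,0,0.007],"delta_rot":[0,0,0]},{"gripper":1,"linear":[0,0,0.01],"delta_rot":[0,0,0]},{"gripper":1,"linear":[0,0,0.015],"delta_rot":[0,0,0]},{"gripper":1,"linear":[0,0,0.015],"delta_rot":[0,0,0]}]'

```text
clock: 15.7
position: [0.4788, -0.0474, 0.0455]
ee_rot: [0.001, 0.524, 0.852, 0.0]
contact_force: [0.5, -0.4, -6.1]
width: 0.058
gripper_force: 97.1
```

Request:
send_rows --increments '[{"gripper":1,"linear":[0,0,0.03],"delta_rot":[0,0,0]},{"gripper":1,"linear":[0,0,0.06],"delta_rot":[0,0,0]},{"gripper":1,"linear":[0.001,0.025,0.07],"delta_rot":[0,0,0]},{"gripper":1,"linear":[0.003,0.06,0.07],"delta_rot":[0,0,0]},{"gripper":1,"linear":[0.005,0.1,0.07],"delta_rot":[0,0,0]},{"gripper":1,"linear":[0.007,0.14,0.07],"delta_rot":[0,0,0]},{"gripper":1,"linear":[0.008,0.18,0.07],"delta_rot":[0,0,0]},{"gripper":1,"linear":[0.009,0.22,0.07],"delta_rot":[0,0,0]}]'

```text
clock: 16.5
position: [0.4869, 0.1742, 0.1148]
ee_rot: [-0.0, 0.524, 0.852, -0.0]
contact_force: [1.0, -0.4, -6.5]
width: 0.0582
gripper_force: 100.0
```

Request:
send_rows --increments '[{"gripper":1,"linear":[0.001,0.035,0],"delta_rot":[0,0,0]},{"gripper":1,"linear":[0.002,0.07,0],"delta_rot":[0,0,0]},{"gripper":1,"linear":[0.002,0.09,0],"delta_rot":[0,0,0]},{"gripper":1,"linear":[0.002,0.097,0],"delta_rot":[0,0,0]},{"gripper":1,"linear":[0.002,0.097,0],"delta_rot":[0,0,0]},{"gripper":1,"linear":[0.002,0.097,0],"delta_rot":[0,0,0]}]'

```text
clock: 17.1
position: [0.4889, 0.2686, 0.1146]
ee_rot: [-0.0, 0.524, 0.852, -0.001]
contact_force: [0.5, -0.3, -6.1]
width: 0.0581
gripper_force: 100.0
```

```bash
python3 - <<'E'
from h import *
s=optics.get_image('side');t=optics.get_image('top')
a=cv2.resize(s['pixels'][90:290,120:320],(400,400),interpolation=cv2.INTER_CUBIC)
b=cv2.resize(t['pixels'][190:290,100:200],(390,390),interpolation=cv2.INTER_CUBIC)
c=np.zeros((400,790,3),np.uint8);c[:,:400]=a;c[:390,400:]=b;cv2.imwrite('pics/s4.png',c)
E
```

```text
(no output)
```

View pics/s4.png

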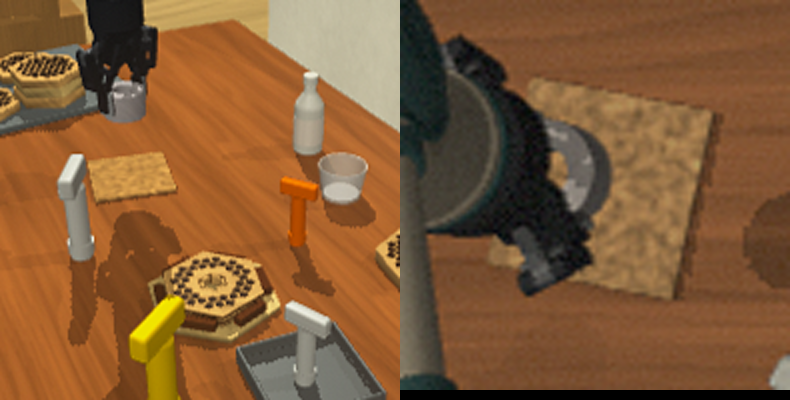

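The ring is held level above the mat. In the top view it looks shifted left, towards +y, only by parallax. The tile is still in its nest and the plug is upright in the tray, so I'll lower.

Request:
send_rows --increments '[{"gripper":1,"linear":[0,0,-0.02],"delta_rot":[0,0,0]},{"gripper":1,"linear":[0,0,-0.04],"delta_rot":[0,0,0]},{"gripper":1,"linear":[0,0,-0.06],"delta_rot":[0,0,0]},{"gripper":1,"linear":[0,0,-0.078],"delta_rot":[0,0,0]},{"gripper":1,"linear":[0,0,-0.09],"delta_rot":[0,0,0]},{"gripper":1,"linear":[0,0,-0.095],"delta_rot":[0,0,0]},{"gripper":1,"linear":[0,0,-0.097],"delta_rot":[0,0,0]},{"gripper":1,"linear":[0,0,-0.097],"delta_rot":[0,0,0]}]'

```text
clock: 18.0
position: [0.4899, 0.2697, 0.0184]
ee_rot: [0.0, 0.524, 0.851, 0.0]
contact_force: [1.0, 0.1, -5.7]
width: 0.0581
gripper_force: 100.0
```

Request:
send_rows --increments '[{"gripper":1,"linear":[0,0,-0.001],"delta_rot":[0,0,0]},{"gripper":1,"linear":[0,0,-0.002],"delta_rot":[0,0,0]},{"gripper":1,"linear":[0,0,-0.003],"delta_rot":[0,0,0]},{"gripper":1,"linear":[0,0,-0.003],"delta_rot":[0,0,0]},{"gripper":1,"linear":[0,0,-0.003],"delta_rot":[0,0,0]}]'

```text
clock: 18.5
position: [0.4893, 0.2697, 0.015]
ee_rot: [0.0, 0.524, 0.852, 0.0]
contact_force: [0.4, 0.7, -6.5]
width: 0.0576
gripper_force: 100.0
```

Request:
send_rows --increments '[{"gripper":1,"linear":[0,0,-0.001],"delta_rot":[0,0,0]},{"gripper":1,"linear":[0,0,-0.002],"delta_rot":[0,0,0]},{"gripper":1,"linear":[0,0,-0.003],"delta_rot":[0,0,0]},{"gripper":1,"linear":[0,0,-0.003],"delta_rot":[0,0,0]}]'

```text
clock: 18.9
position: [0.4892, 0.2697, 0.0117]
ee_rot: [-0.0, 0.524, 0.852, -0.0]
contact_force: [-0.2, -0.2, -6.6]
width: 0.0577
gripper_force: 100.2
```

Request:
send_rows --increments '[{"gripper":1,"linear":[0,0,-0.0005],"delta_rot":[0,0,0]},{"gripper":1,"linear":[0,0,-0.001],"delta_rot":[0,0,0]},{"gripper":1,"linear":[0,0,-0.0015],"delta_rot":[0,0,0]},{"gripper":1,"linear":[0,0,-0.0015],"delta_rot":[0,0,0]}]'

```text
clock: 19.3
position: [0.4893, 0.2697, 0.0116]
ee_rot: [0.0, 0.524, 0.852, 0.0]
contact_force: [-2.8, -1.7, 5.4]
width: 0.0577
gripper_force: 101.3
```

The ring is in contact with the mat (+5.4 N). Releasing.

Request:
send_rows --increments '[{"gripper":0.2,"linear":[0,0,0.001],"delta_rot":[0,0,0]},{"gripper":0,"linear":[0,0,0.001],"delta_rot":[0,0,0]},{"gripper":-0.5,"linear":[0,0,0.001],"delta_rot":[0,0,0]},{"gripper":-1,"linear":[0,0,0.001],"delta_rot":[0,0,0]},{"gripper":-1,"linear":[0,0,0.001],"delta_rot":[0,0,0]},{"gripper":-1,"linear":[0,0,0.001],"delta_rot":[0,0,0]}]' --newtons 20

```text
clock: 19.9
position: [0.4897, 0.2698, 0.0116]
ee_rot: [0.0, 0.524, 0.852, 0.0]
contact_force: [-0.4, 0.1, -0.6]
width: 0.0853
gripper_force: 0.0
```

Request:
send_rows --increments '[{"gripper":-1,"linear":[0,0,0.02],"delta_rot":[0,0,0]},{"gripper":-1,"linear":[0,0,0.05],"delta_rot":[0,0,0]},{"gripper":-1,"linear":[0,0,0.09],"delta_rot":[0,0,0]},{"gripper":-1,"linear":[0,0,0.13],"delta_rot":[0,0,0]},{"gripper":-1,"linear":[-0.03,0.03,0.16],"delta_rot":[0,0,0]},{"gripper":-1,"linear":[-0.06,0.06,0.16],"delta_rot":[0,0,0]},{"gripper":-1,"linear":[-0.09,0.09,0.16],"delta_rot":[0,0,0]},{"gripper":-1,"linear":[-0.09,0.09,0.16],"delta_rot":[0,0,0]}]'

```text
clock: 20.7
position: [0.3956, 0.3625, 0.172]
ee_rot: [-0.001, 0.522, 0.853, 0.001]
contact_force: [-0.1, 0.2, -0.8]
width: 0.0854
gripper_force: 0.0
```

```bash
python3 - <<'E'
from h import *
s=optics.get_image('side');t=optics.get_image('top')
a=cv2.resize(s['pixels'][130:330,140:340],(400,400),interpolation=cv2.INTER_CUBIC)
b=cv2.resize(t['pixels'][90:310,100:400],(390,286),interpolation=cv2.INTER_AREA)
c=np.zeros((400,790,3),np.uint8);c[:,:400]=a;c[:286,400:]=b;cv2.imwrite('pics/s5.png',c)
E
```

```text
(no output)
```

View pics/s5.png

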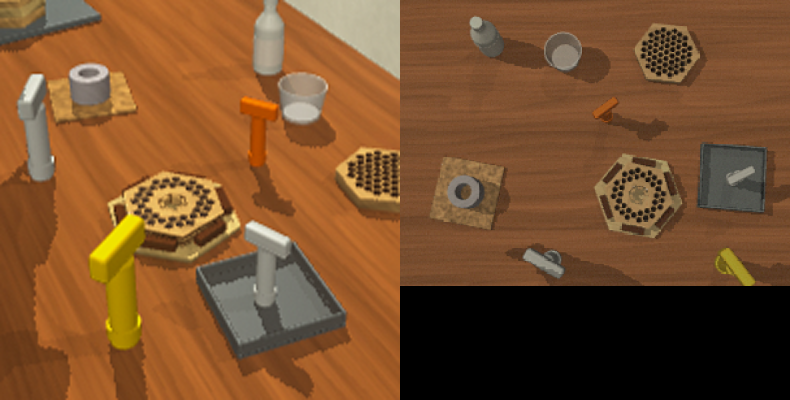

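The ring lies flat near the middle of the mat, at (463,191) in the right-hand panel. The plug stands upright in the tray, the tile is in its nest and the bystanders look untouched. I'm handing in.

```bash
python3 -c "
from rig import sign_off
print(sign_off())"
```

```text
the job is handed in; nothing more can be done
None
```

I handed the job in at about 21 s: in the last pictures the plug stands upright in the tray, the ring weight lies flat on the cork mat, and the tile is down in its nest. The cup, bottle and spare tile look unmoved. `sign_off()` returned no verdict.

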